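# Function-test a twist-release stop button

### The arm

A 6-joint arm with a two-finger parallel gripper is mounted at the origin on the work surface. World frame = base frame: x ahead of the robot, y to its left, z up, the work surface at z = 0. Lengths are in m, angles in rad, forces in N, time in s.
With the tool pointing down it reaches from about 0.325 to 0.9 m from the base axis. Payload 3.5 kg.
Tool frame: the origin (TCP) lies midway between the tips of the shut fingers; the grasp point (between the pads) lies 19 mm behind it; z points along the fingers, y is the line along which they close (so a half turn about z gives the same grasp; the last joint's range is limited). The gripper opens to 85 mm and grips with 20 to 120 N. Pads are 22 mm wide; open, the fingers measure 114 mm over their backs; the gripper's body (76 mm by 85 mm) begins 54 mm behind the grasp point. The pads swing forward as they close: fully open they stand 13 mm farther back than shut.
Start: joints at [-1.209, 0.276, -0.026, 1.268, 0, 1.467], TCP at [0.28, -0.559, 0.197] pointing down, gripper open.
Joint ranges: [-3.12, 3.12], [-0.85, 1.88], [-1.08, 1.24], [-1.95, 2.15], [-1.57, 1.53], [-3.14, 3.14]. Speed limits (rad/s): [2.57, 2.57, 3.14, 3.14, 3.14, 3.14].

### API

Orientations are given as a unit quaternion [x, y, z, w].
In Python, from station import monitor, cams, robot gives the robot as it stands.
- The arm moves only by the tool jog_arm, never from a script. Its argument "plan" is a list of rows, each an object of numbers: "tx", "ty", "tz": the shift along the tool's x, y, z in mm; "turn": the turn about the tool's z in degrees; "hand": the finger opening in mm, from 0 to 85.4. A call has 1 to 12 rows; each row shifts and turns the commanded pose from where the row before left it, along the tool's axes as they then stand; what a row does not reach is not made up. A row lasts 1/12 s, in which the tool goes at most 41.7 mm and 7.16 degrees, less where a joint would pass 70% of its speed; a pose out of reach is approached as far as the arm can. A call with a gripper value outside its range is refused whole. The fingers move at their own pace and stop on an object; "force" is the grip in N (left out, the last holds). Time passes only in rows, so rows that do not move let the fingers close. It gives the time, the measured TCP pose, the force, the opening and the grip force at its end, in the units of the state.
- monitor.get_obs(): the state, without advancing time (a new reading comes with each control period).
- cams.grab_frame(name): name is "scene" or "top" or "wrist"; returns a dict with "img" (480x640x3 uint8, blue, green, red), "range_z" (480x640 float32, m along the optical axis (not along the pixel's ray), 0 where there is no reading), "camera_matrix" (3x3 intrinsics, pixels), "rvec" (rotation vector, rad) and "tvec" (3), from world to camera coordinates, as OpenCV has them; the wrist camera has in their place "mount" (4x4, takes a point from camera to tool coordinates, whose origin is the TCP and whose axes are the flange's). Camera axes: x right, y down, z forward; pixel columns grow to the right and rows downward; lengths in m; the calibration is good to about 2 mm. The wrist camera is an equidistant fisheye: a pixel r from the principal point sees the ray r / f radians off the axis. A picture is of the moment at which its call begins: read the wrist's pose just before it.
- robot.close_job(): hands the job in; it is judged then, once.
The state is a dict: "time": time; "joint_pos": joint angles; "joint_vel": joint speeds; "tau": joint torques, N m; "tool_pos": TCP position; "eef_rot": TCP orientation; "ft_force": force on the tool from outside, world axes, zero at the start; "torque": the same for the moment, N m; "finger_gap": finger opening in m; "gripper_force": force on a finger pad.
Only numpy, scipy, OpenCV 4.12 (cv2) and the standard library are available. Lean on these libraries where they do the work, as an engineer would, in place of code of your own. Each camera call takes 0.05 s, during which the arm holds its last target. There are 200 camera calls.

### The job

Function-test the mushroom stop button on the octagonal steel box in the parts tray: press its winged head fully in until it latches down, then, with it latched, push a wing round clockwise (seen from above) until the head pops back out, and leave it out with the head sprung back. Do it by touch alone: pick nothing up, keep the box standing where it is, do not press the plain button on the square box, and leave the cam lever and the loose parts undisturbed.

Things in the scene. Friction and masses are not known exactly. Their poses are not given: they have to be found in the camera images.
- tray: Fixed aluminium parts tray, 340 mm (x) by 580 mm (y). Origin on the underside of the 3 mm floor. The open part runs from x = -140 to +120 mm with a 28 mm high rim; behind it (x = 120 to 200 mm) is a back compartment under a shut steel lid at 48 mm height, with a cast-iron cam lever on it, up to about 95 mm high.
- station: Loose octagonal steel junction box, 102 mm across flats, 40 mm high with its cover, standing on the tray floor, carrying the stop button in the middle of its cover (whole thing about 0.8 kg, held only by its own weight and friction). Origin at the centre of its underside, z up. It and the square box may stand either way round in the tray.
- head_top (a point): Centre of the flat top (24 mm across) of the black mushroom head on the octagonal box; moves and turns with the head. z up along the button's axis, x along its two wings. Head 48 mm in diameter, 22 mm high. It lies 76 mm above the box's underside when out, 68 mm when latched; the box's cover is 36 mm below it when out, 28 mm when latched.
- wing_end (a point): Middle of the outer end of the wing on the head's +x side, 50 mm from the axis and 13 mm below head_top; axes as head_top. The second wing is its mirror image on -x. Each wing is a radial bar 10 mm thick (y) and 16 mm high, standing out 26 mm beyond the round head, with free space below it down to the cover.
- stop_press (a joint): How far the mushroom is pressed in, m: 0 out, 0.008 fully in. It takes about 4 N to start; past half way it snaps in and stays latched. Pressing it is only possible with the head not twisted.
- stop_twist (a joint): Twist of the head, rad: 0 at rest, grows clockwise seen from above (so the wing on +x goes towards its -y side), stop at 0.85. Lightly sprung back to 0 when let go. With the button latched in, a twist of 0.5 to 0.65 lifts the latch past the middle and the head pops out 8 mm; it needs 0.04 to 0.1 N m, that is 1 to 2.5 N at a wing's end.
- plain_box: Loose square steel box, 90 by 90 mm, 40 mm high, on the tray floor; carries a plain round spring button of the same 48 mm mushroom shape without wings, top 76 mm above the underside. Not to be pressed. Origin at the centre of its underside.
- plain_button (a joint): How far the plain button is pressed, m: 0 out, 0.008 in.
- cam_lever (a joint): Swing of the cam lever on the lid, rad: 0 lying clamped. Leave it.
- tester_pen: Red plastic voltage tester pen, 130 mm long, 16 mm wide, 16 mm high, lying loose on the lid of the back compartment. Origin under its middle, long axis x. Leave it.
- coupling_a: Grey PVC conduit coupling, a tube 33 mm in diameter and 46 mm high standing near a side end of the tray. Origin at the centre of its underside. Leave it.
- coupling_b: Grey PVC conduit coupling, a tube 33 mm in diameter and 46 mm high standing near a side end of the tray. Origin at the centre of its underside. Leave it.
- split_bolt_0: Brass split bolt, about 42 by 20 mm, 14 mm high, lying in the tray between the two boxes. Origin under its middle. Leave it.
- split_bolt_1: Brass split bolt, about 42 by 20 mm, 14 mm high, lying in the tray between the two boxes. Origin under its middle. Leave it.
- split_bolt_2: Brass split bolt, about 42 by 20 mm, 14 mm high, lying in the tray between the two boxes. Origin under its middle. Leave it.

How it is judged:
On the way, in this order (a step that is already met when the one before it is completed fails the run):
1. the stop button is pressed fully in and stays latched (value of joint stop_press above 0.0065 m and value of joint stop_twist below 0.2 rad), for 0.2 s.
2. the head is twisted clockwise and so pops out (value of joint stop_twist above 0.35 rad and value of joint stop_press below 0.002 m), for 0.1 s.
At the end, for the whole second after the job is handed in: The stop button is out again (less than 2 mm in) with its head sprung back (within 0.15 rad), its box at rest, upright and within 30 mm of where it stood; the plain button is not pressed, the cam lever has not moved (0.15 rad), and the square box and loose parts are within 20 mm of where they were (value of joint each of stop_press, plain_button below 0.002 m and value of joint each of stop_twist, cam_lever below 0.15 rad and distance of station from where it was at the start of the episode below 0.03 m and angle between station's own z axis and vertical below 0.05 rad and linear speed of station below 0.01 m/s and distance of each of plain_box, coupling_a, coupling_b, split_bolt_0, split_bolt_1, split_bolt_2, tester_pen from where it was at the start of the episode below 0.02 m); the robot touches nothing.
It fails at once if the stop box is lifted or tipped (z of station in the frame of tray above 0.012 m or angle between station's own z axis and vertical above 0.15 rad).
It fails at once if the stop box is shoved along more than 30 mm (distance of station from where it was at the start of the episode above 0.03 m).
It fails at once if the plain button is pressed (value of joint plain_button above 0.003 m).
It fails at once if the cam lever is moved (value of joint cam_lever above 0.15 rad).
It fails at once if the square box or a loose part is disturbed (distance of any of coupling_a, coupling_b, split_bolt_0, split_bolt_1, split_bolt_2, tester_pen, plain_box from where it was at the start of the episode above 0.02 m).
It also fails if it takes over 35 s, if anything falls off the work surface, if the arm or the gripper's body presses on something with over 40 N, if the wrist force passes 120 N, or if a joint passes its speed limit or range.

## Working session

There is one attempt and no reset: what is moved stays moved. The work goes in short steps, Python scripts to look and compute and a tool call to move; the robot and the scene stay as the last step left them, time stands still between calls to the robot, and variables do not carry over. Pictures are saved under pics/ and viewed, at most 10 in all, crops included, and the job is handed in when it is done.

Besides the shell and the picture viewer there is one more tool, called after "Call:" as a command line: name --argument value ..., lists and objects as JSON in quotes. jog_arm: Moves the arm, as the interface text tells. Its arguments: {"type":"object","properties":{"plan":{"type":"array","items":{"type":"object","properties":{"tx":{"type":"number"},"ty":{"type":"number"},"tz":{"type":"number"},"turn":{"type":"number"},"hand":{"type":"number"}}}},"force":{"type":"number"}},"required":["plan"]}

```bash
ls; mkdir -p pics
cat > h.py <<'E'
import numpy as np, cv2, pickle
from station import monitor, cams, robot
def grab(n):
    f=cams.grab_frame(n); pickle.dump(f,open(n+'.pkl','wb')); return f
def world(f):
    K=f['camera_matrix'];R=cv2.Rodrigues(np.array(f['rvec'],float))[0];t=np.array(f['tvec'],float).ravel()
    z=f['range_z'];v,u=np.mgrid[:480,:640]
    c=np.stack([(u-K[0,2])/K[0,0]*z,(v-K[1,2])/K[1,1]*z,z],-1)
    w=(c-t)@R; w[z==0]=np.nan; return w
E
python3 - <<'E'
from h import *
a=grab('top');b=grab('scene')
cv2.imwrite('pics/top.png',a['img']);cv2.imwrite('pics/scene.png',b['img'])
o=monitor.get_obs();print({k:np.round(v,3) for k,v in o.items()})
for f in(a,b):
    print((f['range_z']>0).mean()); R=cv2.Rodrigues(np.array(f['rvec'],float))[0];print(-R.T@np.array(f['tvec']).ravel(), f['camera_matrix'].tolist())
E
```

```text
pics
{'time': np.float64(0.1), 'joint_pos': array([-1.209,  0.277, -0.028,  1.268, -0.   ,  1.467]), 'joint_vel': array([ 0.001, -0.002,  0.005,  0.003,  0.   ,  0.001]), 'tau': array([ 0.0000e+00, -4.4671e+01,  2.9613e+01,  8.0000e-03, -0.0000e+00,
       -0.0000e+00]), 'tool_pos': array([ 0.28 , -0.558,  0.196]), 'eef_rot': array([ 0.973,  0.23 , -0.   , -0.001]), 'ft_force': array([ 0.676, -0.658, -0.336]), 'torque': array([ 0.026, -0.054, -0.048]), 'gripper_force': np.float64(0.0), 'finger_gap': np.float64(0.085)}
0.9960319010416666
[0.51271645 0.0342652  0.9232915 ] [[508.50160009232235, 0.0, 319.36361429504416], [0.0, 508.50160009232235, 235.37988096208346], [0.0, 0.0, 1.0]]
0.9961165364583333
[ 0.95459763 -0.12918374  0.74280522] [[451.12263547771545, 0.0, 316.29196059177275], [0.0, 451.12263547771545, 242.37863685234262], [0.0, 0.0, 1.0]]
```

View pics/top.png

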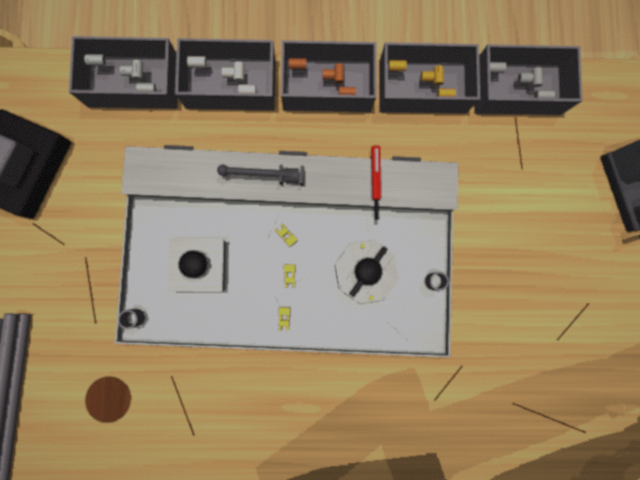

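View pics/scene.png

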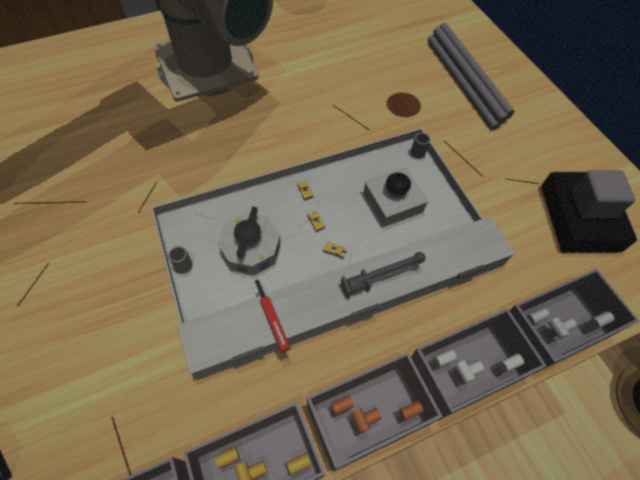

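The top view shows the octagonal box with its winged head at about (368,271), wing ends near (353,294) and (385,248). The plain box is at (193,264), a coupling at (436,281) and the pen at (376,180). The scene view shows the head at about (247,233).

Run:
```python
from h import *
for n,(u0,v0) in (('top',(368,271)),('scene',(247,235))):
    f=pickle.load(open(n+'.pkl','rb'));w=world(f)
    u,v=np.meshgrid(np.arange(640),np.arange(480))
    g=f['img'].max(2)
    m=(np.hypot(u-u0,v-v0)<40)&(g<75)&(w[...,2]>0.045)
    nl,lab,st,_=cv2.connectedComponentsWithStats(m.astype(np.uint8)); k=lab[v0,u0];m=lab==k
    p=w[m];print(n,m.sum(),'zpct',np.nanpercentile(p[:,2],[2,25,50,75,90,98]).round(4))
    zt=np.nanpercentile(p[:,2],95)
    top=p[p[:,2]>zt-.004];c=(top.min(0)+top.max(0))/2;print(' top disc',len(top),c.round(4),np.ptp(top,axis=0).round(4))
    r=np.hypot(*(p[:,:2]-c[:2]).T);q=p[(r>.028)&(p[:,2]>zt-.03)]
    for s in(1,-1):
        qq=q[(s*(q[:,0]-c[0]))>0]; d=np.median(qq[:,:2],0)-c[:2]; print(' wing',len(qq),np.median(qq,0).round(4),np.degrees(np.arctan2(d[1],d[0])).round(1),'rmax',np.hypot(*(qq[:,:2]-c[:2]).T).max().round(4),'z',np.nanpercentile(qq[:,2],[10,90]).round(4))
    # cover & floor height
    mm=(np.hypot(u-u0,v-v0)<30)&(g>130);print(' cover z',np.nanmedian(w[mm][:,2]).round(4))
f=pickle.load(open('top.pkl','rb'));w=world(f)
for nm,x in dict(floor=(330,330),lid=(330,170),pen=(376,195),pentip=(376,218),coup=(436,270),plain=(193,264),bolt0=(287,236),bolt1=(290,275),bolt2=(285,318),lever=(260,174)).items(): print(nm,w[x[1],x[0]].round(3))
```

```text
top 728 zpct [0.0706 0.0747 0.0769 0.0791 0.0804 0.0818]
 top disc 356 [ 0.5374 -0.0709  0.0804] [0.0719 0.0519 0.0066]
 wing 53 [ 0.5684 -0.0917  0.0751] -33.8 rmax 0.0463 z [0.0725 0.0768]
 wing 69 [ 0.5064 -0.0471  0.0745] 142.5 rmax 0.0501 z [0.0725 0.0767]
 cover z 0.0434
scene 720 zpct [0.0596 0.0715 0.0741 0.077  0.0785 0.0795]
 top disc 307 [ 0.5349 -0.0682  0.078 ] [0.0683 0.0507 0.0059]
 wing 114 [ 0.5705 -0.0914  0.0722] -33.2 rmax 0.0532 z [0.0643 0.0742]
 wing 49 [ 0.5064 -0.0464  0.0725] 142.6 rmax 0.0459 z [0.0675 0.0745]
 cover z 0.0412
floor [ 0.433 -0.009  0.005]
lid [ 0.713 -0.005  0.047]
pen [ 0.667 -0.084  0.064]
pentip [ 0.628 -0.084  0.058]
coup [ 0.541 -0.201  0.004]
plain [0.545 0.221 0.079]
bolt0 [0.6   0.07  0.004]
bolt1 [0.53  0.064 0.004]
bolt2 [ 0.453  0.072 -0.   ]
lever [0.697 0.114 0.082]
```

Call:
jog_arm --plan '[{"tx":28,"ty":-20,"hand":0},{"tx":28,"ty":-20,"hand":0},{"tx":28,"ty":-20,"hand":0},{"tx":28,"ty":-20,"hand":0},{"tx":28,"ty":-20,"hand":0},{"tx":28,"ty":-20,"hand":0},{"tx":28,"ty":-20,"hand":0},{"tx":28,"ty":-20,"hand":0},{"tx":28,"ty":-20,"hand":0},{"tx":28,"ty":-20,"hand":0},{"tx":28,"ty":-20,"hand":0},{"tx":28,"ty":-20,"hand":0}]' --force 20

```text
invalid input at $.plan[0]: expected keys tx, ty, tz, turn, hand
```

Call:
jog_arm --plan '[{"tx":28,"ty":-20},{"tx":28,"ty":-20},{"tx":28,"ty":-20},{"turn":-7},{"turn":-7},{"turn":-7},{"turn":-7},{"turn":-7},{"turn":-7},{"turn":-7},{"turn":-7}]'

```text
invalid input at $.plan[0]: expected keys tx, ty, tz, turn, hand
```

Call:
jog_arm --plan '[{"turn":-7},{"turn":-7},{"turn":-2},{},{}]'

```text
invalid input at $.plan[0]: expected keys tx, ty, tz, turn, hand
```

```bash
cat >> h.py <<'E'
from scipy.spatial.transform import Rotation as Ro
def st():
    o=monitor.get_obs();R=Ro.from_quat(o['eef_rot']).as_matrix()
    print('t',round(float(o['time']),2),'tcp',o['tool_pos'].round(4),'yaw',np.degrees(np.arctan2(R[1,0],R[0,0])).round(2),'F',o['ft_force'].round(2),'gap',round(float(o['finger_gap']),4),'q',o['joint_pos'].round(2)); return o,R
E
python3 - <<'E'
from h import *
o,R=st();print(R.round(3).tolist())
f=grab('wrist');cv2.imwrite('pics/w1.png',f['img']);print(f['camera_matrix'].tolist(),f['mount'].round(4).tolist())
d=np.array([.537,-.0695,.1])-o['tool_pos'];print((R.T@d*1000).round(1))
E
```

```text
t 0.1 tcp [ 0.2799 -0.558   0.1957] yaw 26.63 F [ 0.68 -0.66 -0.34] gap 0.0851 q [-1.21  0.28 -0.03  1.27 -0.    1.47]
[[0.894, 0.448, -0.001], [0.448, -0.894, 0.002], [0.0, -0.002, -1.0]]
[[371.64829954431775, 0.0, 314.71698263964015], [0.0, 371.64829954431775, 227.77019697657911], [0.0, 0.0, 1.0]] [[-0.0003, -0.9584, -0.2854, 0.0715], [1.0, -0.0002, -0.0002, -0.0005], [0.0002, -0.2854, 0.9584, -0.1778], [0.0, 0.0, 0.0, 1.0]]
[ 448.8 -321.2   96.4]
```

View pics/w1.png

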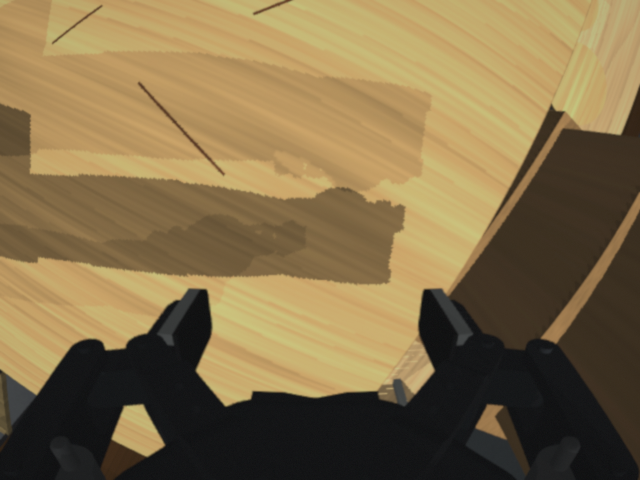

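The picture shows only bare table and the open fingers: the moves were refused because every row needs all the keys. I'll resend them complete.

Call:
jog_arm --plan '[{"tx":28,"ty":-20,"tz":0,"turn":0,"hand":0},{"tx":28,"ty":-20,"tz":0,"turn":0,"hand":0},{"tx":28,"ty":-20,"tz":0,"turn":0,"hand":0},{"tx":28,"ty":-20,"tz":0,"turn":0,"hand":0},{"tx":28,"ty":-20,"tz":0,"turn":0,"hand":0},{"tx":28,"ty":-20,"tz":0,"turn":0,"hand":0},{"tx":28,"ty":-20,"tz":0,"turn":0,"hand":0},{"tx":28,"ty":-20,"tz":0,"turn":0,"hand":0},{"tx":28,"ty":-20,"tz":0,"turn":0,"hand":0},{"tx":28,"ty":-20,"tz":0,"turn":0,"hand":0},{"tx":28,"ty":-20,"tz":0,"turn":0,"hand":0},{"tx":28,"ty":-20,"tz":0,"turn":0,"hand":0}]' --force 20

```text
time: 1.15
tool_pos: [0.4732, -0.1918, 0.1965]
eef_rot: [0.973, 0.23, -0.0, -0.0]
ft_force: [0.7, 0.4, 0.2]
finger_gap: 0.0002
gripper_force: 0.0
```

Call:
jog_arm --plan '[{"tx":28,"ty":-20,"tz":0,"turn":0,"hand":0},{"tx":28,"ty":-20,"tz":0,"turn":0,"hand":0},{"tx":28,"ty":-20,"tz":0,"turn":0,"hand":0},{"tx":0,"ty":0,"tz":0,"turn":-7,"hand":0},{"tx":0,"ty":0,"tz":0,"turn":-7,"hand":0},{"tx":0,"ty":0,"tz":0,"turn":-7,"hand":0},{"tx":0,"ty":0,"tz":0,"turn":-7,"hand":0},{"tx":0,"ty":0,"tz":0,"turn":-7,"hand":0},{"tx":0,"ty":0,"tz":0,"turn":-7,"hand":0},{"tx":0,"ty":0,"tz":0,"turn":-7,"hand":0},{"tx":0,"ty":0,"tz":0,"turn":-7,"hand":0}]'

```text
time: 2.07
tool_pos: [0.5207, -0.1021, 0.1963]
eef_rot: [0.749, 0.663, -0.0, -0.0]
ft_force: [1.2, 0.4, -0.2]
finger_gap: -0.0
gripper_force: 0.0
```

Call:
jog_arm --plan '[{"tx":0,"ty":0,"tz":0,"turn":-7,"hand":0},{"tx":0,"ty":0,"tz":0,"turn":-7,"hand":0},{"tx":0,"ty":0,"tz":0,"turn":-2,"hand":0},{"tx":0,"ty":0,"tz":0,"turn":0,"hand":0},{"tx":0,"ty":0,"tz":0,"turn":0,"hand":0}]'

```text
time: 2.48
tool_pos: [0.5209, -0.1022, 0.1964]
eef_rot: [0.652, 0.758, -0.0, -0.0]
ft_force: [0.6, -1.2, -0.6]
finger_gap: 0.0002
gripper_force: 0.0
```

Run:
```python
from h import *
o,R=st()
f=grab('wrist');cv2.imwrite('pics/w2.png',f['img']);pickle.dump((o,R),open('w2.pkl','wb'))
d=np.array([.537,-.0695,.1])-o['tool_pos'];print((R.T@d*1000).round(1))
```

```text
t 2.48 tcp [ 0.5209 -0.1022  0.1964] yaw 98.56 F [ 0.65 -1.16 -0.55] gap 0.0002 q [-0.32  0.11 -0.23  1.23  0.    1.11]
[29.9 20.9 96.4]
```

View pics/w2.png

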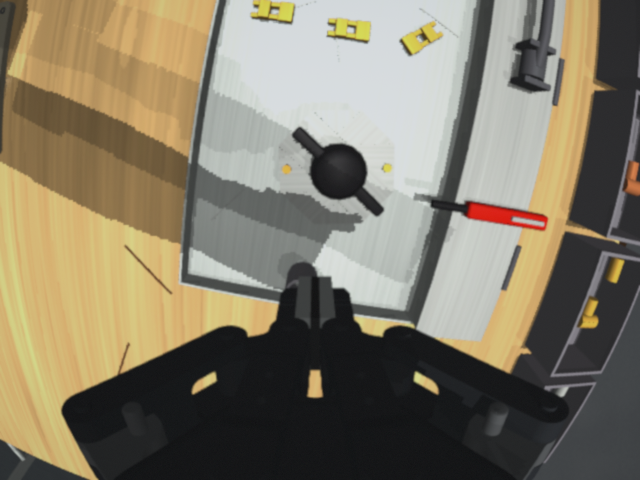

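The wrist view shows the head at about (338,171) with wing ends at (298,132) and (379,211). I'll check its position by ray casting.

```bash
cat >> h.py <<'E'
def wray(f,o,R,uv,z):
    K=f['camera_matrix'];M=np.array(f['mount']);a=np.array([uv[0]-K[0,2],uv[1]-K[1,2]])/K[0,0];r=np.linalg.norm(a)
    d=np.array([*(a/r*np.sin(r)),np.cos(r)]);d=R@(M[:3,:3]@d);c=R@M[:3,3]+o['tool_pos'];return c+d*(z-c[2])/d[2]
E
python3 - <<'E'
from h import *
f=pickle.load(open('wrist.pkl','rb'));o,R=pickle.load(open('w2.pkl','rb'))
m=(f['img'].max(2)<80).astype(np.uint8);m[:110]=0;m[225:]=0;m[:,:280]=0;m[:,400:]=0
# shadow grey is brighter; keep component with head
n,l,s,c=cv2.connectedComponentsWithStats(m);k=l[171,338];b=(l==k).astype(np.uint8);print(s[k])
h=cv2.morphologyEx(b,cv2.MORPH_OPEN,cv2.getStructuringElement(2,(27,27)))
cnt=max(cv2.findContours(h,0,1)[0],key=cv2.contourArea);(u,v),r=cv2.minEnclosingCircle(cnt);print('head',u,v,r)
P=wray(f,o,R,(u,v),.069);print('head ctr',P.round(4))
wg=b&~cv2.dilate(h,np.ones((5,5)));n,l,s,c=cv2.connectedComponentsWithStats(wg)
W=[]
for i in range(1,n):
    if s[i][4]>60: p=wray(f,o,R,c[i],.070);print('wing',s[i][4],p.round(4));W.append(p)
print('mid',((W[0]+W[1])/2).round(4),'ang',np.degrees(np.arctan2(*(W[0]-W[1])[[1,0]])))
print('range z at head',f['range_z'][171,338])
E
```

```text
[ 293  128   90   88 3161]
head 337.5 171.5 29.300270080566406
head ctr [ 0.5337 -0.0694  0.069 ]
wing 321 [ 0.5032 -0.0474  0.07  ]
wing 303 [ 0.5652 -0.0911  0.07  ]
mid [ 0.5342 -0.0693  0.07  ] ang 144.75874560853828
range z at head 0.29363734
```

Call:
jog_arm --plan '[{"tx":15,"ty":9.5,"tz":20,"turn":0,"hand":0},{"tx":15,"ty":10,"tz":20,"turn":0,"hand":0},{"tx":0,"ty":0,"tz":25,"turn":0,"hand":0},{"tx":0,"ty":0,"tz":25,"turn":0,"hand":0},{"tx":0,"ty":0,"tz":15,"turn":0,"hand":0},{"tx":0,"ty":0,"tz":6,"turn":0,"hand":0},{"tx":0,"ty":0,"tz":0,"turn":0,"hand":0},{"tx":0,"ty":0,"tz":0,"turn":0,"hand":0}]'

```text
time: 3.2
tool_pos: [0.5362, -0.0698, 0.0861]
eef_rot: [0.652, 0.758, 0.0, 0.0]
ft_force: [-0.5, 0.3, 0.7]
finger_gap: -0.0001
gripper_force: 0.0
```

Call:
jog_arm --plan '[{"tx":0,"ty":0,"tz":2,"turn":0,"hand":0},{"tx":0,"ty":0,"tz":2,"turn":0,"hand":0},{"tx":0,"ty":0,"tz":2,"turn":0,"hand":0},{"tx":0,"ty":0,"tz":2,"turn":0,"hand":0},{"tx":0,"ty":0,"tz":0,"turn":0,"hand":0}]'

```text
time: 3.62
tool_pos: [0.5358, -0.0697, 0.0777]
eef_rot: [0.652, 0.758, -0.0, -0.0]
ft_force: [-0.5, -0.5, -0.2]
finger_gap: -0.0001
gripper_force: 0.0
```

Call:
jog_arm --plan '[{"tx":0,"ty":0,"tz":1,"turn":0,"hand":0},{"tx":0,"ty":0,"tz":1,"turn":0,"hand":0},{"tx":0,"ty":0,"tz":1,"turn":0,"hand":0},{"tx":0,"ty":0,"tz":0,"turn":0,"hand":0}]'

```text
time: 3.95
tool_pos: [0.5357, -0.0696, 0.0745]
eef_rot: [0.652, 0.758, -0.0, -0.0]
ft_force: [-0.8, 0.0, -0.3]
finger_gap: 0.0002
gripper_force: 0.0
```

Call:
jog_arm --plan '[{"tx":0,"ty":0,"tz":1,"turn":0,"hand":0},{"tx":0,"ty":0,"tz":1,"turn":0,"hand":0},{"tx":0,"ty":0,"tz":1,"turn":0,"hand":0},{"tx":0,"ty":0,"tz":0,"turn":0,"hand":0}]'

```text
time: 4.28
tool_pos: [0.5357, -0.0696, 0.0714]
eef_rot: [0.652, 0.758, -0.0, -0.0]
ft_force: [-0.8, -0.0, 0.4]
finger_gap: -0.0001
gripper_force: 0.0
```

Call:
jog_arm --plan '[{"tx":0,"ty":0,"tz":1,"turn":0,"hand":0},{"tx":0,"ty":0,"tz":1,"turn":0,"hand":0},{"tx":0,"ty":0,"tz":0,"turn":0,"hand":0}]'

```text
time: 4.53
tool_pos: [0.5357, -0.0696, 0.0695]
eef_rot: [0.652, 0.758, -0.0, -0.0]
ft_force: [-0.0, 0.2, 0.9]
finger_gap: -0.0001
gripper_force: 0.0
```

Run:
```python
from h import *
st()
f=grab('scene')
cv2.imwrite('pics/s2.png',cv2.resize(f['img'][150:310,160:370],None,fx=3.5,fy=3.5,interpolation=cv2.INTER_CUBIC))
```

```text
t 4.53 tcp [ 0.5357 -0.0696  0.0695] yaw 98.63 F [-0.01  0.17  0.9 ] gap -0.0001 q [-0.25  0.23 -0.37  0.97  0.    1.17]
```

View pics/s2.png

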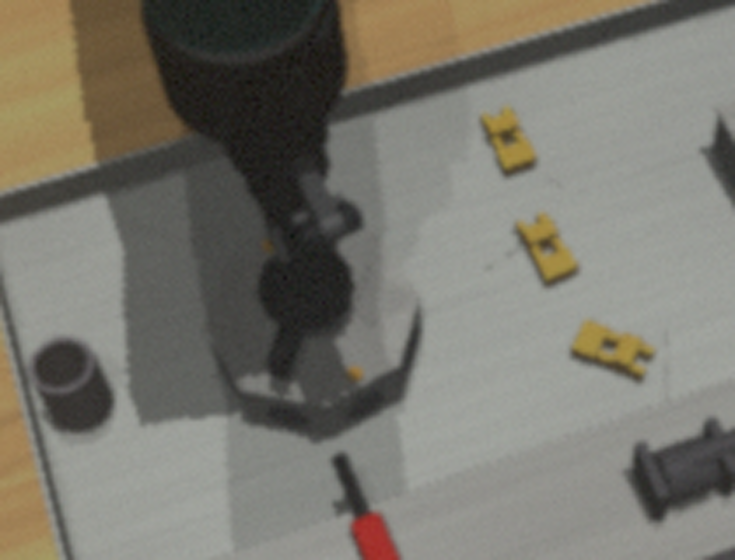

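The shut fingers stand on the head's top, around (310,250) in the crop. The force doesn't show clearly yet whether it has bottomed, so I press on gently.

Call:
jog_arm --plan '[{"tx":0,"ty":0,"tz":1,"turn":0,"hand":0},{"tx":0,"ty":0,"tz":0,"turn":0,"hand":0},{"tx":0,"ty":0,"tz":0,"turn":0,"hand":0}]'

```text
time: 4.83
tool_pos: [0.5358, -0.0697, 0.0687]
eef_rot: [0.652, 0.758, -0.0, -0.0]
ft_force: [-0.3, -0.2, -0.8]
finger_gap: -0.0001
gripper_force: 0.0
```

Call:
jog_arm --plan '[{"tx":0,"ty":0,"tz":1,"turn":0,"hand":0},{"tx":0,"ty":0,"tz":0,"turn":0,"hand":0},{"tx":0,"ty":0,"tz":0,"turn":0,"hand":0}]'

```text
time: 5.08
tool_pos: [0.5358, -0.0697, 0.0676]
eef_rot: [0.652, 0.758, -0.0, -0.0]
ft_force: [-0.1, -0.0, -1.1]
finger_gap: 0.0002
gripper_force: 0.0
```

Run:
```python
from h import *
o,R=st()
f=grab('scene');t=grab('top')
for n,g in(('scene',f),('top',t)):
    p=cv2.projectPoints(np.array([o['tool_pos'],o['tool_pos']+[0,0,.05]]),np.array(g['rvec']),np.array(g['tvec']),g['camera_matrix'],None)[0].reshape(-1,2);print(n,p)
a=cv2.resize(f['img'][180:280,190:310],None,fx=3.3,fy=5,interpolation=2)
b=cv2.resize(t['img'][220:320,310:430],None,fx=3.3,fy=5,interpolation=2)
cv2.imwrite('pics/s3.png',np.clip(np.hstack([a,b]).astype(float)*1.6,0,255).astype(np.uint8))
w=world(f);g=f['img'].max(2);u,v=np.meshgrid(np.arange(640),np.arange(480))
m=(np.hypot(u-247,v-235)<35)&(g<75)&(w[...,2]>.045)&(w[...,2]<.1)&(np.hypot(w[...,0]-.536,w[...,1]+.07)>.03)&(np.hypot(w[...,0]-.536,w[...,1]+.07)<.055)&(w[...,0]>.55)
print('wing z now',m.sum(),np.nanmedian(w[m],0),np.nanpercentile(w[m][:,2],[10,90]))
```

```text
t 5.08 tcp [ 0.5358 -0.0697  0.0676] yaw 98.63 F [-0.08 -0.04 -1.06] gap 0.0002 q [-0.25  0.23 -0.38  0.96  0.    1.17]
scene [[246.97592546 230.27652904]
 [243.35508458 214.55789997]]
top [[368.11320688 271.50826871]
 [371.93162668 270.69227908]]
wing z now 102 [ 0.57132882 -0.09316619  0.07211587] [0.06213912 0.07420426]
```

View pics/s3.png

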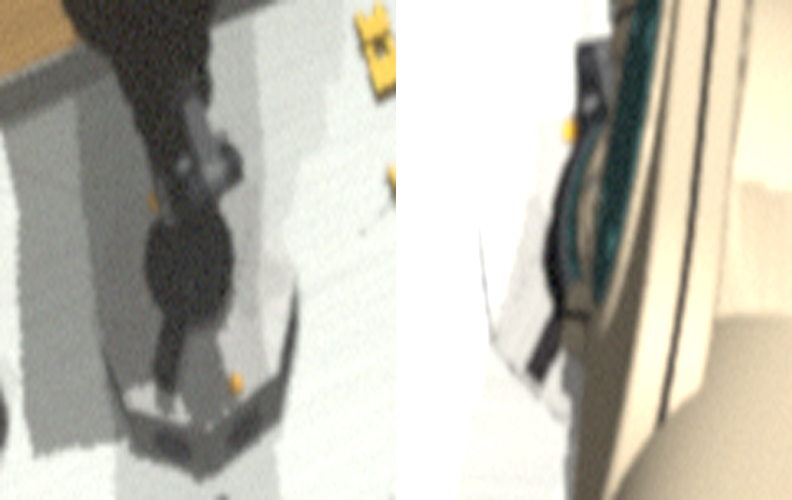

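The scene half shows the head at about crop (190,265) with the finger just above it, and the wing height unchanged, so the button is not pressed yet. I'll use depth along the finger to find the real tip.

Run:
```python
from h import *
w=world(pickle.load(open('scene.pkl','rb')))
for v in range(200,252,3): print(v,*[w[v,u].round(3).tolist() for u in(243,247,251)])
```

```text
200 [0.577, -0.071, 0.214] [0.575, -0.065, 0.208] [0.576, -0.06, 0.206]
203 [0.578, -0.072, 0.209] [0.578, -0.067, 0.206] [0.579, -0.061, 0.204]
206 [0.553, -0.07, 0.165] [0.58, -0.068, 0.201] [0.582, -0.063, 0.201]
209 [0.55, -0.07, 0.154] [0.577, -0.068, 0.19] [0.586, -0.064, 0.199]
212 [0.558, -0.072, 0.158] [0.581, -0.07, 0.188] [0.589, -0.066, 0.197]
215 [0.577, -0.076, 0.179] [0.59, -0.072, 0.194] [0.592, -0.067, 0.194]
218 [0.574, -0.077, 0.166] [0.594, -0.074, 0.193] [0.596, -0.069, 0.193]
221 [0.57, -0.077, 0.153] [0.59, -0.074, 0.179] [0.598, -0.07, 0.188]
224 [0.548, -0.075, 0.11] [0.531, -0.066, 0.079] [0.533, -0.06, 0.078]
227 [0.534, -0.075, 0.08] [0.536, -0.068, 0.077] [0.539, -0.062, 0.079]
230 [0.539, -0.077, 0.078] [0.542, -0.07, 0.079] [0.544, -0.064, 0.077]
233 [0.544, -0.079, 0.077] [0.548, -0.072, 0.079] [0.551, -0.066, 0.079]
236 [0.55, -0.08, 0.077] [0.552, -0.074, 0.077] [0.554, -0.068, 0.075]
239 [0.553, -0.082, 0.074] [0.555, -0.076, 0.072] [0.557, -0.069, 0.071]
242 [0.559, -0.084, 0.073] [0.559, -0.077, 0.068] [0.561, -0.071, 0.067]
245 [0.564, -0.086, 0.073] [0.55, -0.078, 0.045] [0.553, -0.071, 0.045]
248 [0.569, -0.088, 0.072] [0.556, -0.079, 0.044] [0.558, -0.073, 0.042]
251 [0.572, -0.089, 0.068] [0.561, -0.081, 0.043] [0.564, -0.075, 0.043]
```

Run:
```python
from h import *
o,R=st();f=grab('wrist');K=f['camera_matrix'];M=np.array(f['mount']);Z=f['range_z']
v,u=np.mgrid[:480,:640];a=np.stack([u-K[0,2],v-K[1,2]],-1)/K[0,0];r=np.linalg.norm(a,axis=-1)
d=np.stack([a[...,0]*np.sinc(r/np.pi),a[...,1]*np.sinc(r/np.pi),np.cos(r)],-1)
p=d*(Z/np.cos(r))[...,None]@M[:3,:3].T+M[:3,3]
for row in range(215,360,9): print(row,*[(p[row,c]*1000).round(0).astype(int).tolist() for c in(295,305,314,324,334)])
cv2.imwrite('pics/w3.png',np.clip(f['img'][150:350,200:440].astype(float)*2,0,255).astype(np.uint8).repeat(3,0).repeat(3,1))
```

```text
t 5.18 tcp [ 0.5359 -0.0697  0.0677] yaw 98.63 F [-0.29  0.19  0.04] gap -0.0003 q [-0.25  0.23 -0.38  0.96 -0.    1.17]
215 [20, -12, 23] [20, -7, 25] [20, -2, 24] [20, 4, 23] [20, 10, 25]
224 [22, -11, 0] [23, -6, -4] [23, -2, -4] [23, 3, -3] [22, 8, 0]
233 [19, -11, -6] [20, -6, -9] [20, -2, -8] [20, 3, -8] [19, 8, -6]
242 [15, -11, -8] [16, -6, -10] [16, -2, -11] [16, 3, -10] [16, 8, -9]
251 [11, -11, -10] [12, -6, -12] [12, -2, -12] [12, 3, -12] [11, 8, -10]
260 [8, -11, -12] [7, -6, -12] [7, -2, -12] [7, 3, -12] [8, 8, -12]
269 [3, -11, -12] [3, -6, -13] [3, -2, -12] [3, 3, -13] [3, 8, -12]
278 [-3, -11, -11] [11, -5, -40] [11, -2, -41] [11, 2, -41] [-2, 8, -12]
287 [-7, -11, -12] [11, -5, -49] [11, -2, -49] [11, 2, -50] [-8, 8, -11]
296 [7, -9, -49] [11, -5, -57] [12, -2, -58] [11, 2, -57] [7, 6, -50]
305 [7, -9, -57] [11, -5, -65] [12, -2, -65] [12, 2, -65] [8, 6, -58]
314 [11, -8, -71] [11, -5, -71] [11, -2, -70] [11, 2, -71] [11, 5, -71]
323 [14, -7, -81] [12, -4, -78] [9, -2, -73] [11, 2, -77] [14, 5, -80]
332 [12, -7, -82] [12, -4, -83] [6, -2, -73] [12, 1, -83] [12, 4, -84]
341 [11, -7, -87] [13, -4, -89] [2, -2, -73] [12, 1, -88] [12, 4, -87]
350 [12, -7, -93] [10, -4, -89] [-2, -2, -73] [10, 1, -90] [13, 4, -93]
359 [18, -6, -104] [2, -4, -83] [-5, -2, -74] [2, 2, -83] [17, 3, -103]
```

View pics/w3.png

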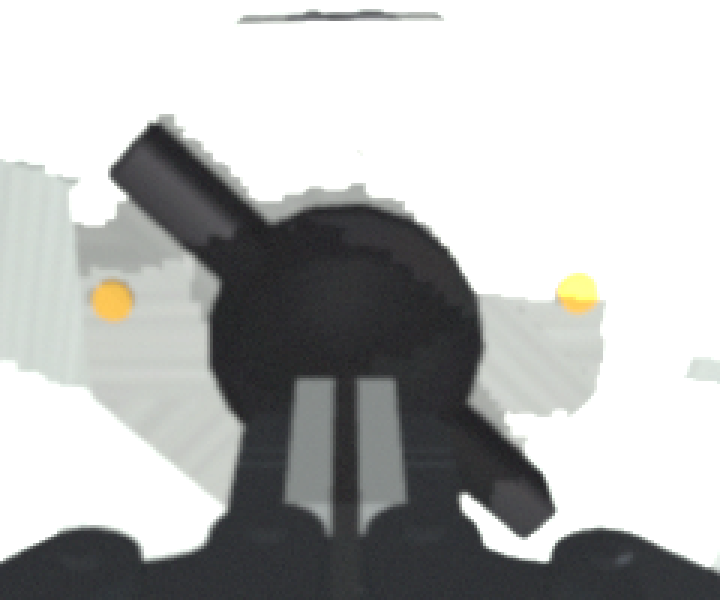

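The wrist view and its depth show the pad tips about 38 mm behind the stated TCP, roughly 26 mm above the head top (pad ends at crop row 377). The scene camera agrees. So I keep going down by feel.

Call:
jog_arm --plan '[{"tx":0,"ty":0,"tz":4,"turn":0,"hand":0},{"tx":0,"ty":0,"tz":4,"turn":0,"hand":0},{"tx":0,"ty":0,"tz":4,"turn":0,"hand":0},{"tx":0,"ty":0,"tz":3,"turn":0,"hand":0},{"tx":0,"ty":0,"tz":3,"turn":0,"hand":0},{"tx":0,"ty":0,"tz":2,"turn":0,"hand":0},{"tx":0,"ty":0,"tz":0,"turn":0,"hand":0}]'

```text
time: 5.82
tool_pos: [0.5353, -0.0695, 0.047]
eef_rot: [0.652, 0.758, -0.0, -0.001]
ft_force: [-0.0, -0.0, 0.3]
finger_gap: 0.0002
gripper_force: 0.0
```

Call:
jog_arm --plan '[{"tx":0,"ty":0,"tz":2,"turn":0,"hand":0},{"tx":0,"ty":0,"tz":2,"turn":0,"hand":0},{"tx":0,"ty":0,"tz":1,"turn":0,"hand":0},{"tx":0,"ty":0,"tz":0,"turn":0,"hand":0}]'

```text
time: 6.15
tool_pos: [0.5363, -0.0698, 0.0429]
eef_rot: [0.652, 0.758, 0.0, 0.0]
ft_force: [0.6, -0.2, 0.1]
finger_gap: -0.0001
gripper_force: 0.7
```

Call:
jog_arm --plan '[{"tx":0,"ty":0,"tz":1,"turn":0,"hand":0},{"tx":0,"ty":0,"tz":1,"turn":0,"hand":0},{"tx":0,"ty":0,"tz":0,"turn":0,"hand":0}]'

```text
time: 6.4
tool_pos: [0.5356, -0.0696, 0.0404]
eef_rot: [0.652, 0.758, -0.0, -0.0]
ft_force: [0.4, -0.4, -0.0]
finger_gap: -0.0
gripper_force: 0.0
```

Call:
jog_arm --plan '[{"tx":0,"ty":0,"tz":1,"turn":0,"hand":0},{"tx":0,"ty":0,"tz":1,"turn":0,"hand":0},{"tx":0,"ty":0,"tz":0,"turn":0,"hand":0}]'

```text
time: 6.65
tool_pos: [0.5355, -0.0696, 0.0383]
eef_rot: [0.652, 0.758, -0.0, -0.0]
ft_force: [-0.3, 0.5, -0.0]
finger_gap: -0.0001
gripper_force: 0.0
```

Call:
jog_arm --plan '[{"tx":0,"ty":0,"tz":1,"turn":0,"hand":0},{"tx":0,"ty":0,"tz":1,"turn":0,"hand":0},{"tx":0,"ty":0,"tz":0,"turn":0,"hand":0}]'

```text
time: 6.9
tool_pos: [0.5358, -0.0697, 0.0365]
eef_rot: [0.652, 0.758, -0.0, -0.0]
ft_force: [0.6, 0.2, 0.0]
finger_gap: 0.0001
gripper_force: 0.0
```

```bash
cat >> h.py <<'E'
def wtool():
    f=grab('wrist');K=f['camera_matrix'];M=np.array(f['mount']);Z=f['range_z']
    v,u=np.mgrid[:480,:640];a=np.stack([u-K[0,2],v-K[1,2]],-1)/K[0,0];r=np.linalg.norm(a,axis=-1)
    d=np.stack([a[...,0]*np.sinc(r/np.pi),a[...,1]*np.sinc(r/np.pi),np.cos(r)],-1)
    return f,d*(Z/np.cos(r))[...,None]@M[:3,:3].T+M[:3,3]
E
python3 - <<'E'
from h import *
o,R=st();f,p=wtool();w=p@R.T+o['tool_pos']
for row in range(200,330,9): print(row,*[(p[row,c]*1000).round(0).astype(int).tolist()+[int(w[row,c,2]*1000)] for c in(295,305,314,324,334)])
E
```

```text
t 6.9 tcp [ 0.5358 -0.0697  0.0365] yaw 98.63 F [0.57 0.19 0.05] gap 0.0001 q [-0.25  0.27 -0.41  0.9  -0.    1.17]
200 [36, -11, -7, 43] [35, -6, -6, 42] [35, -2, -6, 42] [35, 3, -6, 42] [35, 8, -6, 42]
209 [31, -11, -7, 43] [31, -6, -7, 43] [31, -2, -7, 43] [31, 3, -6, 42] [31, 8, -7, 43]
218 [27, -11, -8, 44] [27, -6, -8, 44] [27, -2, -7, 43] [27, 3, -7, 43] [27, 8, -7, 43]
227 [22, -11, -7, 43] [23, -6, -8, 44] [22, -2, -7, 43] [23, 3, -8, 44] [22, 8, -6, 42]
236 [22, -10, -20, 56] [24, -6, -25, 61] [24, -2, -26, 62] [24, 3, -25, 61] [22, 7, -20, 56]
245 [20, -10, -27, 63] [21, -5, -29, 65] [21, -2, -29, 65] [21, 3, -28, 64] [21, 7, -28, 64]
254 [18, -10, -32, 68] [18, -5, -33, 69] [18, -2, -33, 69] [18, 3, -32, 68] [18, 7, -31, 67]
263 [14, -10, -33, 69] [14, -5, -33, 69] [15, -2, -34, 70] [15, 3, -34, 70] [15, 7, -34, 70]
272 [11, -10, -34, 70] [11, -5, -35, 71] [11, -2, -35, 71] [11, 3, -35, 71] [11, 7, -35, 71]
281 [7, -10, -34, 70] [11, -5, -44, 80] [11, -2, -45, 81] [11, 2, -45, 81] [7, 7, -35, 71]
290 [7, -9, -44, 80] [12, -5, -53, 89] [11, -2, -52, 88] [11, 2, -52, 88] [7, 6, -44, 80]
299 [7, -9, -52, 88] [11, -5, -59, 95] [11, -2, -59, 95] [11, 2, -59, 95] [7, 6, -51, 87]
308 [11, -8, -66, 102] [11, -5, -66, 102] [11, -2, -66, 102] [11, 2, -66, 102] [11, 5, -66, 102]
317 [11, -8, -73, 109] [11, -5, -72, 108] [12, -2, -73, 109] [11, 2, -72, 108] [11, 5, -72, 108]
326 [13, -7, -82, 118] [12, -4, -79, 115] [8, -2, -73, 109] [12, 2, -79, 115] [13, 4, -82, 118]
```

The head top now reads 70–71 mm with the tips just above it, so the button has latched. Next I lift, open the fingers and look.

Call:
jog_arm --plan '[{"tx":0,"ty":0,"tz":-10,"turn":0,"hand":0},{"tx":0,"ty":0,"tz":-15,"turn":0,"hand":68},{"tx":0,"ty":0,"tz":0,"turn":0,"hand":68},{"tx":0,"ty":0,"tz":0,"turn":0,"hand":68},{"tx":0,"ty":0,"tz":0,"turn":0,"hand":68},{"tx":0,"ty":0,"tz":0,"turn":0,"hand":68},{"tx":0,"ty":0,"tz":0,"turn":0,"hand":68},{"tx":0,"ty":0,"tz":0,"turn":0,"hand":68}]'

```text
time: 7.62
tool_pos: [0.5353, -0.0695, 0.0611]
eef_rot: [0.652, 0.758, -0.0, -0.001]
ft_force: [1.1, -0.7, -0.7]
finger_gap: 0.0679
gripper_force: 0.0
```

Run:
```python
from h import *
o,R=st();f,p=wtool();w=p@R.T+o['tool_pos']
g=f['img'].max(2)
hd=(g<80)&(np.hypot(p[...,0],p[...,1])<.02)&(w[...,2]<.085);print('head top',np.nanpercentile(w[hd][:,2],[50,90]))
for s in(1,-1):
    m=(s*p[...,1]>.028)&(s*p[...,1]<.06)&(abs(p[...,0])<.016)&(p[...,2]<-.025)&(p[...,2]>-.09)
    q=p[m]*1000;print('finger',s,len(q),'z max',np.percentile(q[:,2],[95,99,100]).round(1),'|y| low part',np.percentile(q[q[:,2]>np.percentile(q[:,2],80),1],[0,50,100]).round(1),'x',np.percentile(q[:,0],[2,98]).round(1))
cv2.imwrite('pics/w4.png',np.clip(f['img'][150:390,200:440].astype(float)*2,0,255).astype(np.uint8).repeat(2,0).repeat(2,1))
```

```text
t 7.62 tcp [ 0.5353 -0.0695  0.0611] yaw 98.63 F [ 1.06 -0.71 -0.67] gap 0.0679 q [-0.25  0.24 -0.38  0.95  0.    1.17]
head top [0.07063579 0.07196467]
finger 1 3466 z max [-47.7 -43.9 -41.5] |y| low part [32.1 32.9 46.3] x [-9.3 13.5]
finger -1 3476 z max [-47.9 -43.8 -42.2] |y| low part [-49.2 -35.5 -34.7] x [-9.3 13.5]
```

View pics/w4.png

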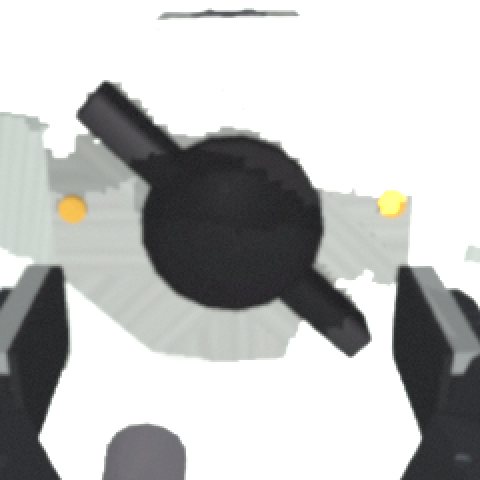

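The view from above shows the head latched, with each finger standing anticlockwise of its wing (right wing near (330,320), right finger near (430,320)). Now down beside the wings.

Call:
jog_arm --plan '[{"tx":0,"ty":0,"tz":8,"turn":0,"hand":68},{"tx":0,"ty":0,"tz":10,"turn":0,"hand":68},{"tx":0,"ty":0,"tz":10,"turn":0,"hand":68},{"tx":0,"ty":0,"tz":8,"turn":0,"hand":68},{"tx":0,"ty":0,"tz":6,"turn":0,"hand":68},{"tx":0,"ty":0,"tz":5,"turn":0,"hand":68},{"tx":0,"ty":0,"tz":0,"turn":0,"hand":68}]'

```text
time: 8.25
tool_pos: [0.5346, -0.0694, 0.0131]
eef_rot: [0.652, 0.758, -0.001, -0.001]
ft_force: [-0.5, 0.2, -0.5]
finger_gap: 0.068
gripper_force: 0.0
```

Call:
jog_arm --plan '[{"tx":0,"ty":0,"tz":0,"turn":5,"hand":68},{"tx":0,"ty":0,"tz":0,"turn":5,"hand":68},{"tx":0,"ty":0,"tz":0,"turn":4,"hand":68},{"tx":0,"ty":0,"tz":0,"turn":4,"hand":68},{"tx":0,"ty":0,"tz":0,"turn":4,"hand":68},{"tx":0,"ty":0,"tz":0,"turn":4,"hand":68},{"tx":0,"ty":0,"tz":0,"turn":4,"hand":68},{"tx":0,"ty":0,"tz":0,"turn":0,"hand":68}]'

```text
time: 8.92
tool_pos: [0.5364, -0.0699, 0.0153]
eef_rot: [0.826, 0.563, 0.0, 0.001]
ft_force: [-0.4, -1.4, 0.6]
finger_gap: 0.0677
gripper_force: 0.8
```

```bash
cat > chk.py <<'E'
from h import *
o,R=st();print('torque',o['torque'].round(3));f,p=wtool();w=p@R.T+o['tool_pos']
g=f['img'].max(2)
rr=np.hypot(w[...,0]-.5355,w[...,1]+.0695)
hd=(g<80)&(rr<.012)&(w[...,2]<.09);print('head top',hd.sum(),np.nanpercentile(w[hd][:,2],[50,90]))
m=(g<80)&(rr>.027)&(rr<.05)&(w[...,2]<.085)&(w[...,2]>.05)&(abs(p[...,1])<.031)
q=w[m];a=np.degrees(np.arctan2(q[:,1]+.0695,q[:,0]-.5355));print('wing angs',len(a),np.round(np.median(a[a<90]),1) if (a<90).any() else 0,np.round(np.median(a[a>90]),1) if (a>90).any() else 0)
E
python3 chk.py
```

```text
t 8.92 tcp [ 0.5364 -0.0699  0.0153] yaw 68.57 F [-0.37 -1.37  0.62] gap 0.0677 q [-0.25  0.29 -0.43  0.85 -0.    1.7 ]
torque [-0.117  0.141  0.058]
head top 2753 [0.07277096 0.07347893]
wing angs 1259 -43.5 126.3
```

Call:
jog_arm --plan '[{"tx":0,"ty":0,"tz":0,"turn":4,"hand":68},{"tx":0,"ty":0,"tz":0,"turn":4,"hand":68},{"tx":0,"ty":0,"tz":0,"turn":4,"hand":68},{"tx":0,"ty":0,"tz":0,"turn":4,"hand":68},{"tx":0,"ty":0,"tz":0,"turn":4,"hand":68},{"tx":0,"ty":0,"tz":0,"turn":4,"hand":68},{"tx":0,"ty":0,"tz":0,"turn":0,"hand":68},{"tx":0,"ty":0,"tz":0,"turn":0,"hand":68}]'

```text
time: 9.63
tool_pos: [0.536, -0.0697, 0.0148]
eef_rot: [0.925, 0.381, 0.0, 0.0]
ft_force: [0.4, -0.5, 0.6]
finger_gap: 0.068
gripper_force: 0.3
```

```bash
python3 chk.py
```

```text
t 9.63 tcp [ 0.536  -0.0697  0.0148] yaw 44.79 F [ 0.43 -0.46  0.62] gap 0.068 q [-0.25  0.29 -0.43  0.85 -0.    2.11]
torque [-0.022  0.115  0.003]
head top 2885 [0.07695078 0.07768127]
wing angs 1367 -67.6 102.9
```

Call:
jog_arm --plan '[{"tx":0,"ty":0,"tz":0,"turn":3,"hand":68},{"tx":0,"ty":0,"tz":0,"turn":3,"hand":68},{"tx":0,"ty":0,"tz":0,"turn":2,"hand":68},{"tx":0,"ty":0,"tz":0,"turn":0,"hand":68},{"tx":0,"ty":0,"tz":0,"turn":0,"hand":68}]'

```text
time: 10.1
tool_pos: [0.5359, -0.0696, 0.0147]
eef_rot: [0.949, 0.315, 0.0, -0.0]
ft_force: [0.7, 0.6, 0.5]
finger_gap: 0.0681
gripper_force: 0.4
```

```bash
python3 chk.py
```

```text
t 10.1 tcp [ 0.5359 -0.0696  0.0147] yaw 36.75 F [0.68 0.62 0.48] gap 0.0681 q [-0.25  0.29 -0.43  0.85  0.    2.25]
torque [0.015 0.061 0.012]
head top 2989 [0.07956462 0.08028795]
wing angs 1434 -75.7 94.9
```

Call:
jog_arm --plan '[{"tx":0,"ty":0,"tz":0,"turn":2,"hand":68},{"tx":0,"ty":0,"tz":0,"turn":0,"hand":68},{"tx":0,"ty":0,"tz":0,"turn":0,"hand":68}]'

```text
time: 10.4
tool_pos: [0.5359, -0.0697, 0.0147]
eef_rot: [0.954, 0.298, 0.0, -0.0]
ft_force: [-0.4, 0.4, 0.2]
finger_gap: 0.0681
gripper_force: 0.4
```

```bash
python3 chk.py
```

```text
t 10.4 tcp [ 0.5359 -0.0697  0.0147] yaw 34.72 F [-0.38  0.42  0.22] gap 0.0681 q [-0.25  0.29 -0.43  0.85  0.    2.29]
torque [0.018 0.097 0.033]
head top 2984 [0.07958277 0.08028153]
wing angs 1443 -77.2 92.9
```

The head stays at 79.6 mm with the twist still growing, so it is fully out. I back the fingers off, let it spring back and raise the tool.

Call:
jog_arm --plan '[{"tx":0,"ty":0,"tz":0,"turn":-5,"hand":68},{"tx":0,"ty":0,"tz":0,"turn":-6,"hand":68},{"tx":0,"ty":0,"tz":0,"turn":-6,"hand":68},{"tx":0,"ty":0,"tz":0,"turn":-6,"hand":68},{"tx":0,"ty":0,"tz":0,"turn":-6,"hand":68},{"tx":0,"ty":0,"tz":0,"turn":-6,"hand":68},{"tx":0,"ty":0,"tz":0,"turn":-7,"hand":68},{"tx":0,"ty":0,"tz":0,"turn":-7,"hand":68},{"tx":0,"ty":0,"tz":0,"turn":-7,"hand":68},{"tx":0,"ty":0,"tz":0,"turn":-7,"hand":68},{"tx":0,"ty":0,"tz":0,"turn":0,"hand":68},{"tx":0,"ty":0,"tz":0,"turn":0,"hand":68}]'

```text
time: 11.45
tool_pos: [0.536, -0.0697, 0.0147]
eef_rot: [0.659, 0.752, 0.0, 0.0]
ft_force: [-0.3, -0.3, -0.8]
finger_gap: 0.068
gripper_force: 0.0
```

Call:
jog_arm --plan '[{"tx":0,"ty":0,"tz":-10,"turn":0,"hand":68},{"tx":0,"ty":0,"tz":-20,"turn":0,"hand":68},{"tx":0,"ty":0,"tz":-25,"turn":0,"hand":68},{"tx":0,"ty":0,"tz":-25,"turn":0,"hand":68},{"tx":0,"ty":0,"tz":-25,"turn":0,"hand":68},{"tx":0,"ty":0,"tz":0,"turn":0,"hand":68},{"tx":0,"ty":0,"tz":0,"turn":0,"hand":68}]'

```text
time: 12.03
tool_pos: [0.5379, -0.0702, 0.1224]
eef_rot: [0.659, 0.752, 0.001, 0.002]
ft_force: [-0.3, 0.5, -1.0]
finger_gap: 0.0677
gripper_force: 0.0
```

```bash
python3 chk.py
python3 - <<'E'
from h import *
f=pickle.load(open('wrist.pkl','rb'));cv2.imwrite('pics/w5.png',f['img'])
E
```

```text
t 12.03 tcp [ 0.5379 -0.0702  0.1224] yaw 97.56 F [-0.26  0.46 -1.03] gap 0.0677 q [-0.25  0.18 -0.31  1.07  0.    1.19]
torque [-0.014  0.012 -0.021]
head top 1092 [0.07957862 0.08038532]
wing angs 822 -34.0 140.8
```

View pics/w5.png

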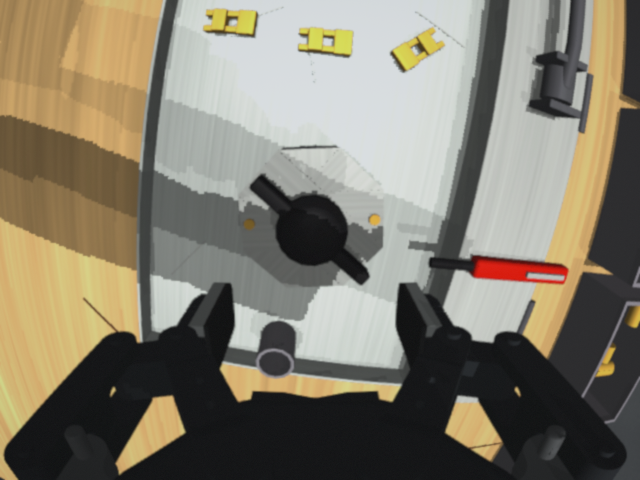

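The picture shows the head out at about (312,230) with its wings back at the starting angle, and the box and loose parts in place.

```bash
python3 -c "
from station import robot
print(robot.close_job())"
```

```text
the job is handed in; nothing more can be done
None
```

I pressed the stop button in until it latched, then twisted it clockwise by its wings until it popped out. It is back out with the head sprung back, nothing else looks disturbed in the last picture, and the job is handed in at about 12 s of robot time; no verdict came back.

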